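Show the inspection camera the mark on a watch case with a hand mirror

ROBOT

A 6-joint arm with a two-finger parallel gripper is mounted at the origin on the work surface. World frame = base frame: x ahead of the robot, y to its left, z up, the work surface at z = 0. Lengths are in m, angles in rad, forces in N, time in s.
With the tool pointing down it reaches from about 0.3 to 0.775 m from the base axis. Payload 14.6 kg.
Tool frame: the origin (TCP) lies on the centre line of the jaws, within the pads' length; the fingertips stand 14 mm ahead of it and the grasp point (between the pads) lies 5 mm behind it; x points along the fingers, y is the direction in which the jaws open and shut, and the axes are right-handed (so a half turn about x gives the same grasp; the last joint's range is limited). The gripper opens to 94 mm and grips with 3 to 60 N. Pads are 16 mm wide; open, the fingers measure 119 mm over their backs; the gripper's body (75 mm by 177 mm) begins 78 mm behind the grasp point.
Start: joints at [-1.219, 0.3, 1.521, -0, 1.321, -0.067], TCP at [0.224, -0.502, 0.219] pointing down, gripper open.
Joint ranges: [-3.03, 3.03], [-0.79, 2.21], [0.23, 2.52], [-1.04, 4.18], [0, 3.07], [-2.55, 2.55]. Speed limits (rad/s): [2.22, 2.22, 2.57, 3.14, 3.14, 3.14].

INTERFACE

Orientations are given as [roll, pitch, yaw] about the fixed x, y, z axes, in that order (R = Rz(yaw) Ry(pitch) Rx(roll)).
In Python, from station import * gives the robot as it stands. The module is installed in compiled form; this text tells all that it offers.
- The arm moves only by the shell command python3 -m handwheel 'ROWS' [FORCE]. ROWS is JSON, a list of rows, each a list of 3 entries, a list of its own where there are three numbers: the shift along the tool's x, y, z in mm, then the turn about the tool's x in rad, then the gripper command: -1 is fully open, 1 is shut, values between are in proportion. In form: [[[dx, dy, dz], spin, gripper], ...]. A call has exactly 5 rows; each row is the pose to reach, as a shift and turn from the pose measured when the call began, along the tool's axes at that moment; what a row does not reach only later rows make up. A row lasts 1/10 s, in which the tool goes at most 50 mm and 8.59 degrees, less where a joint would pass 70% of its speed; a pose out of reach is approached as far as the arm can. A call with a gripper value outside its range is refused whole. The fingers move at their own pace and stop on an object; FORCE is the grip in N (left out, the last holds). Time passes only in rows, so rows that repeat a pose let the fingers close, or fill a call up. It gives the time, the measured TCP pose, the force and the opening at its end, in the units of the state.
- get_obs(): the state, without advancing time (a new reading comes with each control period).
- camera(name): name is "scene" or "top"; returns (picture, depth): 420x560x3 uint8, blue, green, red; 420x560 float32, m along the optical axis (not along the pixel's ray), 0 where there is no reading.
- camera_info(name): a dict with "fx", "fy", "cx", "cy" (pixels), "extrinsics" (4x4, takes a point from camera to world coordinates). Camera axes: x right, y down, z forward; pixel columns grow to the right and rows downward; lengths in m; the calibration is good to about 2 mm. A picture is of the moment at which its call begins. camera_info takes no time and is no camera call.
- hand_in(): hands the job in, once; it reports no verdict.
The state is a dict: "time_s": time; "qpos": joint angles; "joint_vel": joint speeds; "tau": joint torques, N m; "ee_pos": TCP position; "eef_rot": TCP orientation; "force": force on the tool from outside, world axes, zero at the start; "moment": the same for the moment, N m; "grip_width": finger opening in m.
Only numpy, scipy, OpenCV 4.12 (cv2) and the standard library are available. Lean on these libraries where they do the work, as an engineer would, in place of code of your own. Each camera call takes 0.05 s, during which the arm holds its last target. There are 200 camera calls.

TASK

Take the inspection mirror by its handle out of its wooden rest and hold it in the air at the focus of the inspection stand (the spot that the camera's lens and the marked back of the clamped watch case both face squarely), angled so that the camera sees the mark reflected in the mirror. Finish while holding it there: the mirror stays still in the gripper and touches nothing else. Leave the tilted bracket with camera and case, and the other things on the bench, as they are.

Things in the scene. Friction and masses are not known exactly. Their poses are not given: they have to be found in the camera images.
- mirror: Hand-held inspection mirror, loose, about 90 g. Origin: middle of the handle and of its section (grasp and balance point). x along the handle to the mirror, z up in the rest. Handle: dark steel bar 12 x 12 mm, x -70 to +80 mm; then a 6 mm rod to a round mirror 44 mm across, 4 mm thick, face centre at x 125, y 0, z 0 mm. The face's normal lies in the x-z plane, 40 degrees above x.
- mirror_face (a point): Centre of the mirror's reflecting face. z is the face's outward normal, y the tool's y (across the handle), x points down the face. With the handle level the normal rises 40 degrees above level.
- rest: Wooden rest, fixed. Origin: centre of its underside. Base 130 (x) x 50 mm, 6 mm thick; uprights 10 mm thick, 40 mm wide at x -55 and +55 mm, with slots 15 mm wide, 10 mm deep in their tops. The handle lies level along x in the slots, axis 46 mm above the bench, middle over the origin; it lifts straight up. 100 mm clear between the uprights for the fingers.
- stand: Inspection stand, fixed. Origin: on the bench straight under the focus; x level towards the watch case's side, z up. Foot 100 x 90 mm and a flat post 138 mm high stand at x 0, y 130 mm (beside the focus, never between it and the robot). On the post pivots a bracket of two bars at y 105 mm, with arms reaching in to y 0 that carry the camera and the clamped case. Its -x side is open for the hand.
- bracket (a joint): Tilt of the bracket with camera and case, about the stand's y axis through the focus (rad, -0.15 to 0.35, differs between runs, stiff, not to be changed). At 0 the camera looks straight down and the case back faces level; positive leans the camera towards the case's side and lowers the case.
- focus (a point): The spot for the mirror's centre, an empty point in the air 120 mm above the bench: the lens looks straight at it from 130 mm and the case back faces it squarely from 130 mm. x points at the mark, z at the lens, y along the bracket's pivot.
- lens (a point): Centre of the front glass of the inspection camera: a black cylinder 38 mm across, 65 mm long, with an aluminium nose 30 mm across. It looks along this point's -z, through the focus.
- mark (a point): The mark: a small dark diamond, 10 mm across, in the centre of the back of the clamped steel watch case (38 mm across, 10 mm thick). x of this point goes into the case, away from the focus.
- midway (a point): Half-way between lens and mark, an empty point 92 mm from the focus. With the mirror's centre at the focus, the camera sees the mark in the middle of the mirror when the mirror's normal points at this point.
- oil_pot: Bystander: red plastic pot of two stacked discs, 38 mm across, 40 mm high; origin at the centre of its underside. Loose.
- loupe: Bystander: black eye loupe, a short cone 38 mm across and 34 mm high; origin at the centre of its underside. Loose.
- cup: Bystander: small white plastic cup on a foot 34 mm across, 45 mm high; origin at the centre of its underside. Loose.
Things that resemble listed ones, but are neither listed nor needed, are in the scene too. Leave any pink or yellow look-alike of the mirror alone.

How it is judged:
By the outcome, as a careful person would: the job done as asked, in the order asked, and still so for the second after the job is handed in, while the arm keeps its last pose, push and grip.
It also fails if it takes over 38 s, if anything falls off the work surface, if the arm or the gripper's body presses on something with over 40 N, if the wrist force passes 120 N, or if a joint passes its speed limit or range.

## Working session

There is one attempt and no reset: what is moved stays moved. The work goes in short steps, Python scripts to look and compute and a shell command to move; the robot and the scene stay as the last step left them, time stands still between calls to the robot, and variables do not carry over. Pictures are saved under pics/ and viewed, about 8 in all and at most 12, crops included, and the job is handed in when it is done.

```bash
mkdir -p pics; cat > h.py <<'E'
from station import *
import numpy as np, cv2
from scipy.spatial.transform import Rotation as R
def snap(n,tag):
    p,d=camera(n); cv2.imwrite(f'pics/{tag}.png',p); np.save(f'pics/{tag}.npy',d); return p,d
def cloud(n,d):
    i=camera_info(n); v,u=np.mgrid[:d.shape[0],:d.shape[1]]
    P=np.stack([(u-i['cx'])/i['fx']*d,(v-i['cy'])/i['fy']*d,d],-1)
    E=np.array(i['extrinsics']); return P@E[:3,:3].T+E[:3,3]
E
python3 - <<'E'
from h import *
for n in('scene','top'):
    snap(n,n+'0'); i=camera_info(n); print(n,i['fx'],i['cx'],i['cy'],np.round(i['extrinsics'],3).tolist())
o=get_obs(); print(o['ee_pos'],o['eef_rot'],o['time_s'],o['force'],o['grip_width'])
E
```

```text
scene 501.9511139907348 278.02011440652893 208.34328357767492 [[-0.986, -0.107, 0.124, 0.339], [-0.164, 0.599, -0.784, 0.996], [0.01, -0.794, -0.608, 0.936], [0.0, 0.0, 0.0, 1.0]]
top 508.11656495681274 282.30667853020645 202.13869014376985 [[0.028, -0.996, 0.08, 0.414], [-1.0, -0.027, 0.011, 0.002], [-0.009, -0.08, -0.997, 1.335], [0.0, 0.0, 0.0, 1.0]]
[ 0.22358099 -0.50227402  0.21894252] [-1.63378129  1.56976329  1.92656283] 0.1 [-1.17394416  0.10023084  0.2922192 ] 0.0937405297918795
```

View pics/scene0.png

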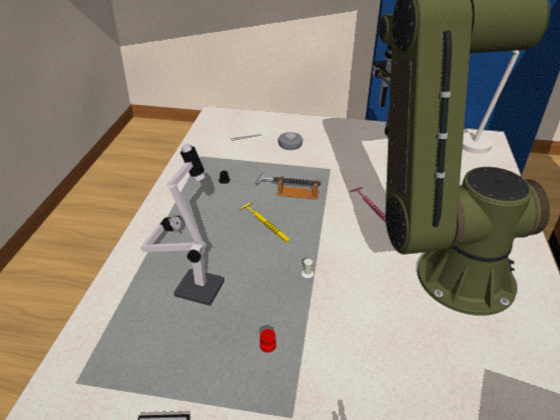

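View pics/top0.png

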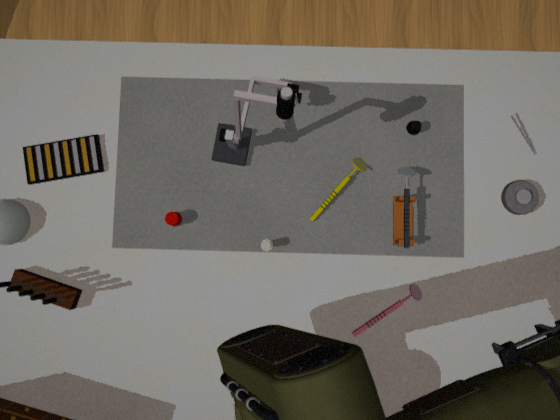

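Scene: the rest with the dark mirror is at top-view (405,215), with its head at (407,172). The stand foot is at (232,145), the camera at (286,100), and the case just beyond it. The yellow and pink look-alikes, loupe, pot and cup are all visible too. Next I'll zoom in on the stand and rest and measure.

```bash
python3 - <<'E'
from h import *
s=cv2.imread('pics/scene0.png');t=cv2.imread('pics/top0.png')
a=cv2.resize(s[130:310,110:250],None,fx=3,fy=3,interpolation=cv2.INTER_CUBIC)
b=cv2.resize(t[60:180,200:320],(360,360),interpolation=cv2.INTER_CUBIC)
c=cv2.resize(t[150:260,370:440],(180,283))
W=np.zeros((540,790,3),np.uint8);W[:540,:420]=a;W[:360,425:785]=b;
W[365:540,425:425+350]=cv2.resize(s[165:205,250:330],(350,175));cv2.imwrite('pics/z.png',W)
T=cloud('top',np.load('pics/top0.npy'))
S=cloud('scene',np.load('pics/scene0.npy'))
z=T[...,2]
v,u=np.mgrid[:420,:560]
def box(P,n,lo,hi,u0,u1,v0,v1):
    m=(P[...,2]>lo)&(P[...,2]<hi)&(u>=u0)&(u<u1)&(v>=v0)&(v<v1)
    p=P[m]; r=cv2.minAreaRect(p[:,:2].astype(np.float32)*1000); print(n,len(p),p.mean(0).round(4),'rect',np.round(r[0],1),np.round(r[1],1),round(r[2],1)); return p
box(T,'foot',.005,.05,200,262,115,175)
box(T,'handle',.04,.07,380,430,185,260)
box(T,'head',.04,.09,385,430,160,185)
box(T,'restbase',.003,.03,380,430,185,260)
box(T,'camtop',.25,.40,268,305,80,125)
print('matt',z[210:230,340:360].mean())
d=T[155:185:3,395:420:3,2]; print((d*1000).round().astype(int))
print('stand z'); print((T[72:150:4,216:312:4,2]*1000).round().astype(int))
E
```

```text
foot 1094 [0.6611 0.1566 0.0143] rect [669.8 159.5] [158.6 162.5] 1.4
handle 427 [ 0.4861 -0.2971  0.0496] rect [ 490.1 -297.1] [157.1  39.5] 0.4
head 119 [ 0.5969 -0.2969  0.0502] rect [ 598.8 -296. ] [36.3 41.8] 53.7
restbase 850 [ 0.478  -0.2976  0.0058] rect [ 477.2 -303. ] [195.  128.6] 0.5
camtop 624 [0.701  0.0178 0.3026] rect [701.5  20.2] [50.8 57.7] 15.7
matt 0.0035521810132713998
[[   3   -2    1   -6    2    2   -1    2   -1]
 [   2   -2    0    2   -2    5    3    2    3]
 [   5    0   -2    7    2   -3    3    2    2]
 [   2   -1    1    1    5    3   -5    4   -1]
 [  -6   -1   -4   30   -4    1   -3    0    0]
 [   6   37   43   40   39   41   38   -3   -1]
 [   1    4   52   50   50   55   54    2    2]
 [   2   -4    0   57   61   58   53   -1    0]
 [   0    1   -2 1335   46    3   -2   -6   -5]
 [   0    4    2   -1   46   -5    4    4   -2]]
stand z
[[ -2   3  -3   3  -2   0  -3  -3   2  -7   3  -3  -3   0  -1  -6  -3   0
    2  -2   4  -1   1   0]
 [  4   0   1  -5  -2   3  -4  -3   3  71  -2  -3  -3  -1  -1   1  -1  -5
   -2   5  -2  -2  -2  -1]
 [  1  -2   2  
[... 1103 characters left out ...]
16  18   2   0 195 180 108  -4   0   3   3   1  -4   0   3   6   3
    1   4  -4  -2  -1  -1]
 [  4  11  16  19  13 179 166  15  -1   3  -2   3  -4   1  -2   0   1  -2
   -6   2  -1  -2   1   3]
 [  4 132 138 138 137 158 160  19  15  -2  -2   2   0   1   5   2   2  -1
    5   5  -1   1  -1  -1]
 [ 19 132 136 134 139 141 142  14  17   3   3   3   4   0   3  -5   2   7
   -1   2  -1   1   3   4]
 [ 18 129 127 128 139 131 128  19  13   3   0   2   3   1  -3   4   1   1
   -1   0   2   1   0   0]
 [ 14  21  12  74  86  59  14  13  11   2   1   2  -6   2  -2   3   0   0
    0   0   0  -1   3   2]
 [ 14  17  18  12  36  36  11  18   9   2   1   2   1  -5  -4   3   1   5
    1   3  -1  -5  -1   0]]
```

View pics/z.png

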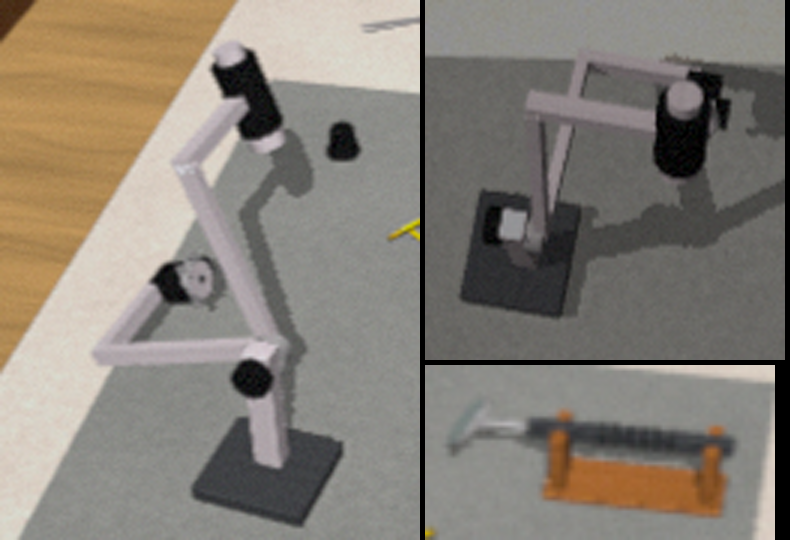

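The crop shows the bracket tilted positive, with the camera leaning towards the case and the case lowered. Stand yaw is about -8° and the mirror lies along world +x. I'll fit a stand model and the handle line next.

```bash
cat > fit.py <<'E'
from h import *
from scipy.optimize import least_squares
def fitstand(ts):
    C=[np.concatenate([cloud(n,np.load(f'pics/{n}{t}.npy')).reshape(-1,3) for t in ts]) for n in('top','scene')]
    P=np.concatenate(C); P=P[(P[:,0]>.55)&(P[:,0]<.95)&(P[:,1]>-.1)&(P[:,1]<.3)&(P[:,2]>.007)&(P[:,2]<.36)]
    K=lambda p:R.from_euler('zy',[p[2],p[3]])
    def loc(p): return K(p).inv().apply(P-[p[0],p[1],.12])
    p=np.array([.644,.027,-.14,.3])
    for it in range(12):
        L=loc(p); S=R.from_euler('z',-p[2]).apply(P-[p[0],p[1],0]); tol=.012 if it<6 else .006
        rho=np.hypot(L[:,0],L[:,1]); rc=np.hypot(L[:,1],L[:,2])
        mc=(abs(rho-.019)<tol)&(L[:,2]>.15)&(L[:,2]<.19)&(L[:,1]<.012)
        mf=(abs(L[:,0]-.130)<tol)&(rc<.022)
        me=(abs(rc-.019)<tol)&(L[:,0]>.130-.002)&(L[:,0]<.138)
        mg=(S[:,2]<.025)&(abs(S[:,0])<.07)&(S[:,1]>.06)&(S[:,1]<.2)
        g0=(S[mg][:,:2]); # foot outline box fit
        def res(q):
            L=K(q).inv().apply(P-[q[0],q[1],.12])
            r1=np.hypot(L[mc,0],L[mc,1])-.019; r2=L[mf,0]-.13; r3=np.hypot(L[me,1],L[me,2])-.019
            S=R.from_euler('z',-q[2]).apply(P[mg]-[q[0],q[1],0])
            ex=np.percentile(S[:,0],[1,99]); ey=np.percentile(S[:,1],[1,99])
            foot=np.array([ex.mean(),ey.mean()-.13])*3
            return np.concatenate([r1,r2,r3,foot])/.003
        f=least_squares(res,p,loss='soft_l1',diff_step=1e-4); p=f.x
    J=np.linalg.inv(f.jac.T@f.jac)
    print('n',mc.sum(),mf.sum(),me.sum(),mg.sum(),'p',p.round(4),'sd',np.sqrt(np.diag(J)).round(4),'foot res mm',(f.fun[-2:]).round(2),'tilt deg',np.degrees(p[3]).round(2))
    for n,c in zip(('top','scene'),C): # per camera check
        L=K(p).inv().apply(c-[p[0],p[1],.12]);m=(abs(L[:,0]-.13)<.008)&(np.hypot(L[:,1],L[:,2])<.021)
        k=(np.hypot(L[:,0],L[:,1])<.023)&(L[:,2]>.15)&(L[:,2]<.19); print(n,'face',m.sum(),L[m].mean(0).round(4) if m.any() else '','cyl',k.sum(),(np.hypot(L[k,0],L[k,1]).mean()-.019).round(4),L[k,0:2].mean(0).round(4))
    return p
if __name__=='__main__':
    for n in('top','scene'):
        for t in(1,2,3,4):snap(n,f'{n}{t}')
    fitstand(range(5))
    for n in('top','scene'):
        P=np.concatenate([cloud(n,np.load(f'pics/{n}{t}.npy')).reshape(-1,3) for t in range(5)])
        m=(P[:,0]>.39)&(P[:,0]<.57)&(abs(P[:,1]+.297)<.012)&(P[:,2]>.035)&(P[:,2]<.065); H=P[m]
        a=np.polyfit(H[:,0],H[:,1],1); print(n,'handle x',np.percentile(H[:,0],[1,99]).round(4),'yaw',a[0].round(4),'y at .478',np.polyval(a,.478).round(4),'zmed',np.median(H[:,2]).round(4))
        m=(P[:,0]>.35)&(P[:,0]<.65)&(abs(P[:,1]+.297)<.05)&(P[:,2]>.04)&(P[:,2]<.1);print('all x',np.percentile(P[m][:,0],[.5,99.5]).round(4))
    o=get_obs();M=R.from_euler('xyz',o['eef_rot']).as_matrix();print(M.round(4).tolist(),o['ee_pos'],o['time_s'])
E
python3 fit.py
```

```text
n 1274 736 600 9765 p [ 0.6493  0.0137 -0.0971  0.3235] sd [0.0001 0.0002 0.0023 0.0009] foot res mm [ 4.96 13.31] tilt deg 18.54
top face 140 [ 0.1305 -0.0136  0.0023] cyl 990 0.0003 [-0.0141  0.0016]
scene face 576 [0.1301 0.0031 0.0022] cyl 1062 -0.0005 [-0.0108  0.0103]
top handle x [0.4117 0.5657] yaw -0.0035 y at .478 -0.297 zmed 0.0501
all x [0.4117 0.6085]
scene handle x [0.4118 0.5669] yaw -0.0072 y at .478 -0.2958 zmed 0.0493
all x [0.4115 0.6086]
[[-0.0001, 0.4066, -0.9136], [0.0001, -0.9136, -0.4066], [-1.0, -0.0001, 0.0]] [ 0.22362187 -0.50244725  0.21941161] 0.5
```

```bash
python3 - <<'E'
from h import *
t=np.mean([cv2.imread(f'pics/top{k}.png').astype(float) for k in range(5)],0)
D=np.median([np.load(f'pics/top{k}.npy') for k in range(5)],0)
P=cloud('top',D)
hsv=cv2.cvtColor(t.astype(np.uint8),cv2.COLOR_BGR2HSV)
m=((P[...,2]>.008)&(P[...,2]<.024)); 
z=np.zeros_like(m);z[118:172,205:262]=1;m&=z
m=cv2.morphologyEx(m.astype(np.uint8),cv2.MORPH_OPEN,np.ones((3,3)))
n,l,s,c=cv2.connectedComponentsWithStats(m);k=1+s[1:,4].argmax();q=P[l==k]
r=cv2.minAreaRect((q[:,:2]*1000).astype(np.float32));print('foot',r,cv2.boxPoints(r).round(1).tolist(),np.median(q[:,2]))
# orange rest
mo=(hsv[...,0]<20)&(hsv[...,1]>130)&(P[...,2]<.02);z[:]=0;z[185:255,385:425]=1;mo&=z.astype(bool)
r=cv2.minAreaRect((P[mo][:,:2]*1000).astype(np.float32));print('restbase',r)
# uprights
mu=(hsv[...,0]<20)&(hsv[...,1]>130)&(P[...,2]>.04)&z.astype(bool);q=P[mu];
for a in(q[q[:,0]<.48],q[q[:,0]>.48]):print('upr',len(a),a.mean(0).round(4),a.min(0).round(3),a.max(0).round(3))
# arms: upper arm points z>.285 left of camera -> y axis direction
v,u=np.mgrid[:420,:560]
a=P[(P[...,2]>.28)&(P[...,2]<.31)&(u>234)&(u<276)];f=np.polyfit(a[:,1],a[:,0],1);print('upper arm',len(a),'yaw',-np.arctan(f[0]))
a=P[(P[...,2]>.05)&(P[...,2]<.1)&(u>248)&(u<283)&(v<90)];f=np.polyfit(a[:,1],a[:,0],1);print('lower arm',len(a),'yaw',-np.arctan(f[0]))
a=P[(P[...,2]>.11)&(P[...,2]<.29)&(u>230)&(u<246)&(v<135)];f=np.polyfit(a[:,0],a[:,1],1);print('bar',len(a),'yaw',np.arctan(f[0]),a.mean(0).round(4))
E
```

```text
foot ((668.7572631835938, 156.2259979248047), (90.40074157714844, 100.04582977294922), 81.35498809814453) [[612.5, 119.0999984741211], [711.4000244140625, 104.0], [725.0, 193.39999389648438], [626.0999755859375, 208.39999389648438]] 0.015367249215855194
restbase ((480.88623046875, -298.3705749511719), (128.72119140625, 53.637306213378906), 1.5330156087875366)
upr 54 [ 0.4332 -0.2969  0.0486] [ 0.421 -0.317  0.042] [ 0.48  -0.278  0.053]
upr 63 [ 0.5255 -0.2991  0.0493] [ 0.482 -0.317  0.041] [ 0.539 -0.278  0.055]
upper arm 512 yaw -0.9246999491032626
lower arm 281 yaw -0.025909999606598785
bar 293 yaw -0.28801065684749777 [0.6928 0.1209 0.2011]
```

```bash
sed -i 's/foot=np.array.*/c=np.array([.6688,.1562])+.13*np.array([np.sin(q[2]),-np.cos(q[2])]); foot=np.array([q[0]-c[0],q[1]-c[1],(q[2]+.151)*.05])*30/; s/f.fun\[-2:\])/f.fun[-3:]\/10)/; s/p=np.array(\[.644,.027,-.14,.3\])/p=np.array([.6492,.0277,-.151,.32])/' fit.py
python3 -c "
from fit import *
fitstand(range(5))"
```

```text
n 1311 756 585 9761 p [ 0.6496  0.0144 -0.1103  0.3224] sd [0.0001 0.0002 0.0023 0.0009] foot res mm [ -4.85 -12.56   2.03] tilt deg 18.47
top face 153 [ 0.1307 -0.0131  0.002 ] cyl 995 0.0003 [-0.014   0.0008]
scene face 554 [0.1298 0.003  0.0023] cyl 1074 -0.0008 [-0.0109  0.0096]
```

```bash
python3 -m handwheel '[[[0,-40,-50],0.1,-1],[[0,-80,-100],0.2,-1],[[0,-120,-150],0.3,-1],[[0,-160,-190],0.4,-1],[[0,-160,-190],0.41,-1]]'
```

```text
time_s: 1.0
ee_pos: [0.3326, -0.2771, 0.2196]
eef_rot: [2.6, 1.57, -0.537]
force: [0.1, -1.1, 1.1]
grip_width: 0.0941
```

Foot and camera cylinder disagree by about 1 cm in y, so I'm checking this with separate features.

```bash
python3 - <<'E'
from h import *
yaw=-.151; F=np.array([.6492,.0277,0])
for n in('top','scene'):
    D=np.stack([np.load(f'pics/{n}{k}.npy') for k in range(5)]); D=np.median(D,0)
    P=cloud(n,D); S=(P-F)@R.from_euler('z',yaw).as_matrix()*1000
    sx,sy,sz=S[...,0],S[...,1],S[...,2]
    def rep(nm,m):
        q=S[m]; print(n,nm,len(q),'med',np.median(q,0).round(1),'p3',np.percentile(q,3,0).round(1),'p97',np.percentile(q,97,0).round(1)) if len(q)>5 else print(n,nm,len(q))
    near=(abs(sx)<200)&(abs(sy-60)<140)
    rep('posttop',near&(abs(sz-137)<6)&(abs(sx)<25)&(sy>112))
    for a,b in((160,190),(190,220),(220,250),(250,280)): rep(f'bar{a}',near&(sz>a)&(sz<b)&(sy>80))
    rep('footx',near&(sz>9)&(sz<22)&(sy>70))
    for y0 in(30,45,60,75): rep(f'uarm y{y0}',near&(sz>250)&(sy>y0)&(sy<y0+15))
    for y0 in(30,45,60,75): rep(f'larm y{y0}',near&(sz>40)&(sz<110)&(sx>80)&(sy>y0)&(sy<y0+15))
    L=(S-[0,0,120])@R.from_euler('y',.322).as_matrix()
    for z0 in(132,140,150,160,170,180,190,200): rep(f'cyl {z0}, tilted med',near&(L[...,2]>z0)&(L[...,2]<z0+10)&(sy<22)&(abs(L[...,0])<40))
    q=near&(abs(L[...,0]-130)<8)&(abs(L[...,1])<30)&(abs(L[...,2])<30); print('faceL',q.sum(),L[q].mean(0).round(1),np.percentile(L[q],[3,97],0).round(1).tolist())
E
```

```text
top posttop 130 med [ -0.8 127.4 136.2] p3 [-11.3 113.1 131.4] p97 [ 11.  144.6 138.7]
top bar160 39 med [ 12.3  98.1 177.1] p3 [  6.3  94.7 162. ] p97 [ 24.2 103.2 189.5]
top bar190 47 med [ 22.3  97.4 206.4] p3 [ 16.5  94.5 192.2] p97 [ 36.3 104.1 218.8]
top bar220 49 med [ 33.3  98.  234.9] p3 [ 27.3  94.6 221.3] p97 [ 43.6 104.6 249.1]
top bar250 48 med [ 42.5  98.4 264.9] p3 [ 36.8  94.7 251.5] p97 [ 49.8 104.  279.2]
top footx 924 med [-14.7 128.3  15.4] p3 [-48.3  86.4  12.3] p97 [ 46.7 172.6  18.3]
top uarm y30 71 med [ 55.4  36.8 293.1] p3 [ 48.5  30.2 285. ] p97 [ 66.2  44.2 296.8]
top uarm y45 69 med [ 55.6  52.2 293.3] p3 [ 48.5  45.3 285.3] p97 [ 66.1  59.4 297. ]
top uarm y60 70 med [ 55.5  67.3 293.2] p3 [ 48.5  60.1 286.2] p97 [ 66.   74.6 297. ]
top uarm y75 69 med [ 55.2  82.4 293.1] p3 [ 48.   75.3 286.7] p97 [ 66.2  89.7 296.3]
top larm y30 45 med [162.5  37.7  70.6] p3 [157.7  30.2  58.3] p97 [172.1  44.1  73.3]
top larm y45 46 med [162.4  53.   70.4] p3 [157.5  45.7  59. ] p97 [172.6  59.1  73.5]
top larm y60 46 med [162.1  68.1  70.6] p3 [157.8  61.   58.4] p97
[... 2380 characters left out ...]
] p97 [ 55.5  12.  267.5]
scene cyl 150, tilted med 62 med [ 38.8   8.3 270.2] p3 [ 31.8 -10.9 263.3] p97 [ 59.7  11.8 276.9]
scene cyl 160, tilted med 49 med [ 40.4   5.3 280.4] p3 [ 34.6 -12.1 273. ] p97 [ 55.3  11.8 285.9]
scene cyl 170, tilted med 46 med [ 42.6   5.4 290. ] p3 [ 38.1 -11.6 285.4] p97 [ 50.5  18.  295.4]
scene cyl 180, tilted med 68 med [ 50.2   9.5 297.4] p3 [ 41.2 -11.7 292.9] p97 [ 67.   19.3 304.4]
scene cyl 190, tilted med 68 med [ 52.3   7.5 307.4] p3 [ 44.5 -15.1 298.2] p97 [ 72.6  12.2 314.1]
scene cyl 200, tilted med 85 med [ 57.7   5.3 317.7] p3 [ 47.2 -17.2 310.5] p97 [ 78.5  13.2 322.9]
faceL 153 [132.5  -1.9   3.4] [[129.7, -23.7, -18.4], [137.3, 18.9, 21.9]]
```

```bash
sed -i 's/foot=np.array(\[q\[0\]-c\[0\],q\[1\]-c\[1\],(q\[2\]+.151)\*.05\])\*30/foot=np.array([(q[0]-.6485)*.1,q[1]-.0233,(q[2]+.151)*.1])*300/; s/p=np.array(\[.6492,.0277/p=np.array([.6485,.0233/' fit.py
python3 -c "
from fit import *
fitstand(range(5))
o=get_obs();M=R.from_euler('xyz',o['eef_rot']).as_matrix()
print((M.T@(np.array([.482,-.2975,.12])-o['ee_pos'])*1000).round(1), M.round(3).tolist())"
```

```text
n 1554 710 520 9767 p [ 0.6497  0.0177 -0.151   0.3243] sd [0.0001 0.0002 0.0001 0.0009] foot res mm [ 1.160e+00 -5.599e+01  4.000e-02] tilt deg 18.58
top face 166 [ 0.1314 -0.0116  0.0022] cyl 1065 0.0004 [-0.013  -0.0005]
scene face 522 [0.13   0.0034 0.0025] cyl 1118 -0.0023 [-0.0109  0.0064]
[  99.6   21.1 -149.3] [[0.0, 0.005, -1.0], [-0.0, -1.0, -0.005], [-1.0, 0.0, -0.0]]
```

```bash
python3 -m handwheel '[[[0,8,-48],0,-1],[[0,16,-96],0,-1],[[0,21,-140],0,-1],[[20,21,-149.5],0,-1],[[60,21,-149.5],0,-1]]'
python3 - <<'E'
from h import *
o=get_obs();M=R.from_euler('xyz',o['eef_rot']).as_matrix()
print((M.T@(np.array([.482,-.297,.041])-o['ee_pos'])*1000).round(1))
a,_=snap('scene','s10');b,_=snap('top','t10')
W=np.hstack([cv2.resize(a[130:230,200:340],(420,300)),cv2.resize(b[150:270,340:460],(300,300))]);cv2.imwrite('pics/g.png',W)
E
```

```text
time_s: 1.5
ee_pos: [0.4846, -0.2977, 0.1606]
eef_rot: [2.542, 1.566, -0.594]
force: [0.4, 0.3, -0.6]
grip_width: 0.0939
[119.6  -1.1   3.1]
```

View pics/g.png

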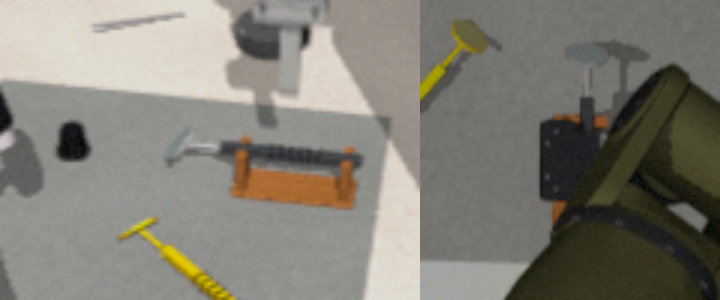

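The hand is above the rest and in line with it, so I'll descend and close.

```bash
python3 -m handwheel '[[[35,-1,3],0,-1],[[70,-1,3],0,-1],[[100,-1,3],0,-1],[[119,-1,3],0,-1],[[119.5,-1,3],0,-1]]' 10
python3 -m handwheel '[[[0,0,0],0,1],[[0,0,0],0,1],[[0,0,0],0,1],[[0,0,0],0,1],[[0,0,0],0,1]]' 10
```

```text
time_s: 2.1
ee_pos: [0.4763, -0.2943, 0.0349]
eef_rot: [-0.621, 1.56, 2.525]
force: [0.8, 0.2, 0.2]
grip_width: 0.094
time_s: 2.6
ee_pos: [0.4764, -0.2944, 0.0354]
eef_rot: [-0.623, 1.561, 2.524]
force: [0.2, -0.2, -0.7]
grip_width: 0.0573
```

```bash
python3 -m handwheel '[[[-5,2,-4],0,0],[[-5,2,-4],0,0.3],[[-5,2,-4],0,1],[[-5,2,-4],0,1],[[-5,2,-4],0,1]]' 10
python3 -m handwheel '[[[0,0,0],0,1],[[0,0,0],0,1],[[0,0,0],0,1],[[0,0,0],0,1],[[0,0,0],0,1]]' 10
```

```text
time_s: 3.1
ee_pos: [0.4804, -0.2964, 0.0402]
eef_rot: [-0.622, 1.561, 2.524]
force: [0.2, 0.4, -0.1]
grip_width: 0.0187
time_s: 3.6
ee_pos: [0.4804, -0.2979, 0.0404]
eef_rot: [-0.417, 1.563, 2.73]
force: [0.5, -12.3, -3.8]
grip_width: 0.0122
```

Gripped. Shifts and spin alone keep the fingers pointing down, but the mirror has to be about 13° nose-down. So I'll lift it, turn it by 90°, and lever the handle down over the edge of a rest upright at light grip to pivot it in the pads.

```bash
python3 -m handwheel '[[[-15,0,0],0,1],[[-30,0,0],0,1],[[-50,0,0],0,1],[[-70,0,0],0,1],[[-70,0,0],0,1]]' 12
python3 -m handwheel '[[[0,10,10],0.14,1],[[0,20,20],0.28,1],[[0,30,35],0.42,1],[[0,40,50],0.56,1],[[0,40,53],0.7,1]]' 12
python3 -c "
from h import *
o=get_obs();print(o['qpos'].round(3) if hasattr(o['qpos'],'round') else o['qpos'])
M=R.from_euler('xyz',o['eef_rot']).as_matrix();print(M.round(3).tolist())"
```

```text
time_s: 4.1
ee_pos: [0.482, -0.2987, 0.1135]
eef_rot: [-0.161, 1.568, 2.985]
force: [-0.0, 0.1, -0.6]
grip_width: 0.012
time_s: 4.6
ee_pos: [0.4278, -0.3395, 0.1129]
eef_rot: [0.409, 1.567, 2.849]
force: [0.1, 1.2, -1.3]
grip_width: 0.0118
[-0.737  0.405  1.643 -0.002  1.098  1.537]
[[-0.004, -0.646, -0.763], [0.001, -0.763, 0.646], [-1.0, 0.002, 0.004]]
```

```bash
python3 -m handwheel '[[[0,0,0],0.14,1],[[0,0,0],0.28,1],[[0,0,0],0.42,1],[[0,0,0],0.56,1],[[0,0,0],0.7,1]]' 12
python3 -m handwheel '[[[0,0,0],0.14,1],[[0,0,0],0.2,1],[[0,0,0],0.2,1],[[0,0,0],0.2,1],[[0,0,0],0.2,1]]' 12
cat > st.py <<'E'
from h import *
import sys
o=get_obs();M=R.from_euler('xyz',o['eef_rot']).as_matrix();print(M.round(3).tolist())
if len(sys.argv)>3: print('shift',(M.T@(np.array([float(x) for x in sys.argv[1:4]])-o['ee_pos'])*1000).round(1))
E
python3 st.py .427 -.337 .06
```

```text
time_s: 5.1
ee_pos: [0.4276, -0.3391, 0.1122]
eef_rot: [1.005, 1.566, 2.738]
force: [-0.2, -0.9, -0.4]
grip_width: 0.012
time_s: 5.6
ee_pos: [0.4276, -0.339, 0.112]
eef_rot: [1.173, 1.566, 2.708]
force: [-0.5, -0.2, -0.6]
grip_width: 0.0121
[[-0.005, -0.999, 0.035], [0.002, 0.035, 0.999], [-1.0, 0.005, 0.002]]
shift [52.   0.4  1.9]
```

```bash
python3 -m handwheel '[[[20,0,1.5],0.03,1],[[40,0,1.5],0.035,1],[[58,0,1.5],0.035,1],[[58,0,1.5],0.035,1],[[58,0,1.5],0.035,1]]' 10
python3 - <<'E'
from h import *
a,_=snap('scene','s11');b,_=snap('top','t11')
W=np.hstack([cv2.resize(a[120:220,240:380],(420,300)),cv2.resize(b[150:270,380:500],(300,300))]);cv2.imwrite('pics/g2.png',W)
E
```

```text
time_s: 6.1
ee_pos: [0.4274, -0.3374, 0.0543]
eef_rot: [1.204, 1.565, 2.705]
force: [-0.5, -0.1, -0.2]
grip_width: 0.0122
```

View pics/g2.png

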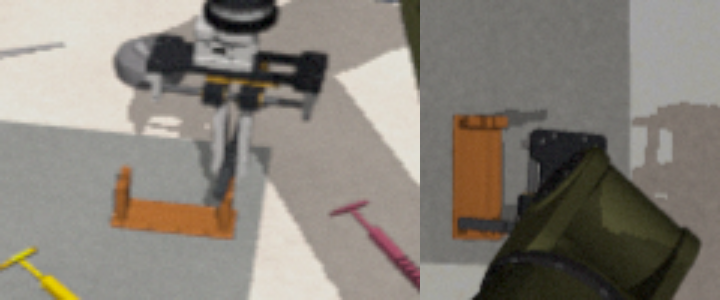

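The handle's tail lies over the rear upright, as planned. Pushing down now.

```bash
python3 -m handwheel '[[[2,0,0],0,1],[[4,0,0],0,1],[[6,0,0],0,1],[[8,0,0],0,1],[[9,0,0],0,1]]' 10
python3 -m handwheel '[[[0,0,0],0,1],[[-10,0,0],0,1],[[-40,0,0],0,1],[[-80,0,0],0,1],[[-80,0,0],0,1]]' 40
python3 - <<'E'
from h import *
a,d=snap('scene','s12');b,e=snap('top','t12')
cv2.imwrite('pics/g3.png',np.hstack([cv2.resize(a[80:220,240:380],(420,420),interpolation=2),cv2.resize(b[150:270,380:500],(360,420))]))
E
```

```text
time_s: 6.7
ee_pos: [0.4278, -0.338, 0.0462]
eef_rot: [1.485, 1.568, 2.986]
force: [-0.5, -1.4, 4.1]
grip_width: 0.0118
time_s: 7.2
ee_pos: [0.4297, -0.3393, 0.1315]
eef_rot: [-2.553, 1.566, -1.052]
force: [0.7, 0.2, -1.5]
grip_width: 0.0116
```

View pics/g3.png

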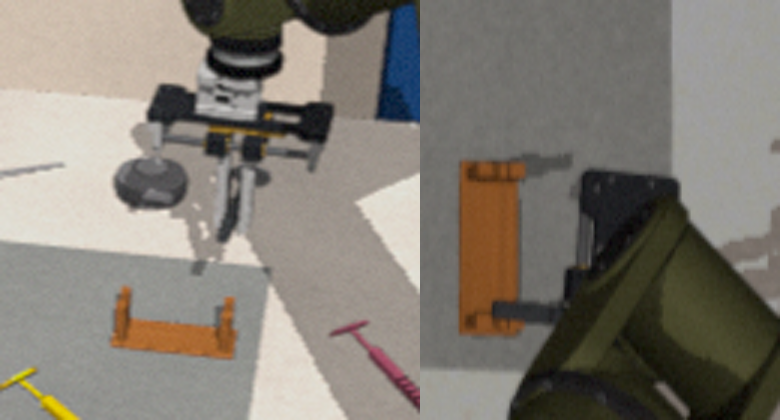

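```bash
python3 -m handwheel '[[[-10,0,20],-0.14,1],[[-20,0,50],-0.28,1],[[-30,0,90],-0.42,1],[[-30,0,130],-0.56,1],[[-30,0,150],-0.7,1]]' 40
python3 -m handwheel '[[[0,0,0],-0.14,1],[[0,0,0],-0.28,1],[[0,0,0],-0.42,1],[[0,0,0],-0.56,1],[[0,0,0],-0.7,1]]' 40
python3 st.py .43 .055 .16
python3 - <<'E'
from h import *
a,d=snap('scene','s13');b,e=snap('top','t13')
cv2.imwrite('pics/g4.png',np.hstack([cv2.resize(a[90:230,180:320],(420,420),interpolation=2),cv2.resize(b[130:270,300:440],(360,360))[:,:].copy() if 0 else cv2.resize(b[130:270,300:420],(360,420))]))
E
```

```text
time_s: 7.8
ee_pos: [0.4382, -0.1857, 0.1559]
eef_rot: [0.653, 1.567, 2.861]
force: [-0.4, -0.7, -0.2]
grip_width: 0.0112
time_s: 8.3
ee_pos: [0.4376, -0.1852, 0.1546]
eef_rot: [-0.141, 1.564, 2.773]
force: [-0.3, -0.2, -1.3]
grip_width: 0.0114
[[-0.006, -0.226, -0.974], [0.002, -0.974, 0.226], [-1.0, -0.001, 0.007]]
shift [  -4.8 -232.3   61.7]
```

View pics/g4.png

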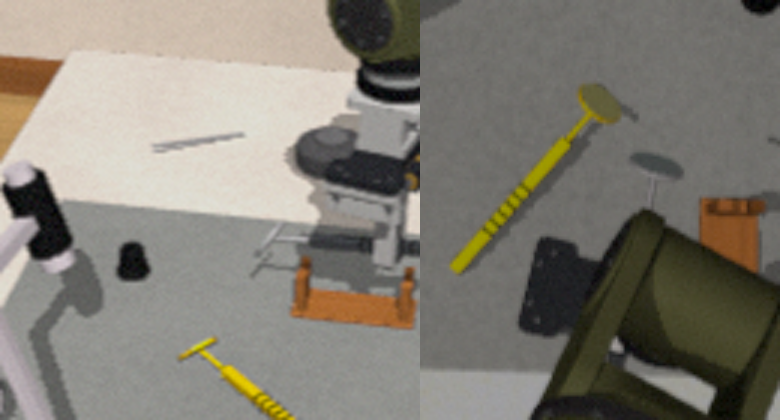

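```bash
cat > pitch.py <<'E'
from h import *
import sys
def measure(N=4,tag='m'):
    o=get_obs();M=R.from_euler('xyz',o['eef_rot']).as_matrix();g=np.array(o['ee_pos'])-.005*M[:,0]
    f=-M[:,2].copy();f[2]=0;f/=np.linalg.norm(f);w=np.array([0,0,1.]);l=np.cross(w,f);B=np.stack([f,l,w],1)
    A=[]
    for n in('top','scene'):
        Q=np.concatenate([((cloud(n,camera(n)[1]).reshape(-1,3)-g)@B)*1000 for k in range(N)])
        Q=Q[(abs(Q[:,1])<30)&(Q[:,0]>-90)&(Q[:,0]<160)&(abs(Q[:,2])<70)]; A.append(Q)
        h=Q[(Q[:,0]>28)&(Q[:,0]<78)&(abs(Q[:,1])<12)&(abs(Q[:,2])<45)]
        if len(h)>10:
            a=np.polyfit(h[:,0],h[:,2],1);print(n,'handle',len(h),'slope deg',np.degrees(np.arctan(a[0])).round(2),'z0',a[1].round(1),'y',np.polyfit(h[:,0],h[:,1],1).round(3))
        m=Q[(Q[:,0]>98)&(Q[:,2]<35)&(Q[:,2]>-62)]
        if len(m)>20:
            c=np.median(m,0);
            for k in range(5):
                _,s,V=np.linalg.svd(m-m.mean(0));nn=V[2]*np.sign(V[2][0]);r=(m-m.mean(0))@nn;m=m[abs(r)<max(3,2*r.std())]
            mid=(np.percentile(m,3,0)+np.percentile(m,97,0))/2
            print(n,'disc',len(m),'elev',np.degrees(np.arcsin(nn[2])).round(1),'n',nn.round(3),'mid',mid.round(1),'rms',r.std().round(2),'ext',np.ptp(m,0).round(0))
    print('grip pt',g.round(4),'fwd',f.round(4),'t',o['time_s'])
if __name__=='__main__':measure()
E
python3 pitch.py
```

```text
top disc 457 elev 31.3 n [0.855 0.004 0.519] mid [120.9   0.9 -20.2] rms 1.16 ext [24. 42. 40.]
scene handle 348 slope deg -10.75 z0 4.6 y [-1.000e-03  2.685e+00]
scene disc 106 elev 27.4 n [ 0.882 -0.095  0.461] mid [119.    6.1 -17. ] rms 1.88 ext [23. 39. 38.]
grip pt [ 0.4377 -0.1853  0.1597] fwd [ 0.9734 -0.2292  0.    ] t 8.4
```

Pitch is about 9° nose-down and I want about 13.3°, so I'll go back for a second, slightly deeper press.

```bash
python3 st.py .428 -.331 .115; python3 -m handwheel '[[[0,0,0],0.14,1],[[0,0,0],0.28,1],[[0,0,0],0.42,1],[[0,0,0],0.56,1],[[0,0,0],0.7,1]]' 40
python3 -m handwheel '[[[0,0,0],0.14,1],[[0,0,0],0.28,1],[[0,0,0],0.42,1],[[0,0,0],0.56,1],[[0,0,0],0.64,1]]' 40
python3 st.py .428 -.331 .115
```

```text
[[-0.004, -0.233, -0.973], [0.001, -0.973, 0.233], [-1.0, -0.0, 0.004]]
shift [ 40.6 143.7 -24.1]
time_s: 9.3
ee_pos: [0.4382, -0.1856, 0.1558]
eef_rot: [0.651, 1.566, 2.851]
force: [-0.2, -0.6, -0.9]
grip_width: 0.0115
time_s: 9.8
ee_pos: [0.4249, -0.207, 0.1548]
eef_rot: [-0.487, 1.538, 1.109]
force: [0.3, -0.9, -0.0]
grip_width: 0.0116
[[0.015, -1.0, -0.025], [0.03, -0.025, 0.999], [-0.999, -0.016, 0.029]]
shift [  36.1    0.6 -125.1]
```

```bash
python3 -m handwheel '[[[0,0,-40],0,1],[[0,0,-80],0,1],[[10,0,-110],-0.025,1],[[25,0,-125],-0.025,1],[[38,0,-125],-0.025,1]]' 40
python3 st.py .428 -.331 .055
```

```text
time_s: 10.3
ee_pos: [0.4282, -0.3322, 0.1121]
eef_rot: [-0.502, 1.538, 1.116]
force: [-0.4, 0.6, -0.9]
grip_width: 0.0116
[[0.015, -0.999, -0.047], [0.03, -0.047, 0.998], [-0.999, -0.016, 0.029]]
shift [57.1  1.1 -0.5]
```

The q6 limit left the tool tilted about 1.8°, and pressing here would need too deep a stroke. Instead I'll press at the front upright with the handle at about +15° yaw, which clears both the loupe and the yellow mirror.

```bash
python3 -m handwheel '[[[-10,0,0],-0.14,1],[[-20,0,0],-0.28,1],[[-20,0,0],-0.42,1],[[-20,0,0],-0.56,1],[[-20,0,0],-0.7,1]]' 40
python3 -m handwheel '[[[0,0,0],-0.14,1],[[0,0,0],-0.28,1],[[0,0,0],-0.42,1],[[0,0,0],-0.56,1],[[0,0,0],-0.7,1]]' 40
python3 -m handwheel '[[[0,0,0],-0.14,1],[[0,0,0],-0.28,1],[[0,0,0],-0.42,1],[[0,0,0],-0.48,1],[[0,0,0],-0.48,1]]' 40
python3 st.py .5575 -.279 .09; python3 pitch.py
```

```text
time_s: 10.8
ee_pos: [0.428, -0.3318, 0.1319]
eef_rot: [-1.201, 1.537, 1.123]
force: [-0.5, -0.2, -0.9]
grip_width: 0.0112
time_s: 11.3
ee_pos: [0.4281, -0.3307, 0.1317]
eef_rot: [-1.897, 1.537, 1.133]
force: [0.7, -1.0, -0.5]
grip_width: 0.0114
time_s: 11.8
ee_pos: [0.4282, -0.3298, 0.1315]
eef_rot: [-2.366, 1.537, 1.145]
force: [0.1, 0.2, -0.9]
grip_width: 0.0117
[[0.014, 0.361, -0.932], [0.031, -0.932, -0.36], [-0.999, -0.024, -0.024]]
shift [  44.9    0.3 -137.9]
top handle 510 slope deg -8.6 z0 4.8 y [0.005 2.628]
top disc 568 elev 31.2 n [ 0.855 -0.021  0.519] mid [122.4   2.3 -17.4] rms 1.21 ext [25. 45. 45.]
scene handle 317 slope deg -9.31 z0 3.9 y [-0.019  4.148]
scene disc 286 elev 31.0 n [ 0.857 -0.012  0.514] mid [122.1   2.4 -16.5] rms 1.33 ext [24. 51. 40.]
grip pt [ 0.4281 -0.3299  0.1365] fwd [0.9327 0.3605 0.    ] t 11.8
```

```bash
python3 -m handwheel '[[[0,0,-45],0.1,1],[[0,0,-90],0.1,1],[[0,0,-130],0.1,1],[[20,0,-137.5],0.1,1],[[35,0,-137.5],0.1,1]]' 40
python3 st.py .5575 -.279 .056
python3 - <<'E'
from h import *
a,d=snap('scene','s14');b,e=snap('top','t14')
cv2.imwrite('pics/g5.png',np.hstack([cv2.resize(a[110:230,180:320],(420,360),interpolation=2),cv2.resize(b[110:230,340:460],(360,360))]))
E
```

```text
time_s: 12.7
ee_pos: [0.5576, -0.2793, 0.0987]
eef_rot: [-2.258, 1.537, 1.152]
force: [-0.9, -0.0, -1.6]
grip_width: 0.0117
[[0.014, 0.266, -0.964], [0.031, -0.964, -0.265], [-0.999, -0.026, -0.021]]
shift [42.6  0.8  1. ]
```

View pics/g5.png

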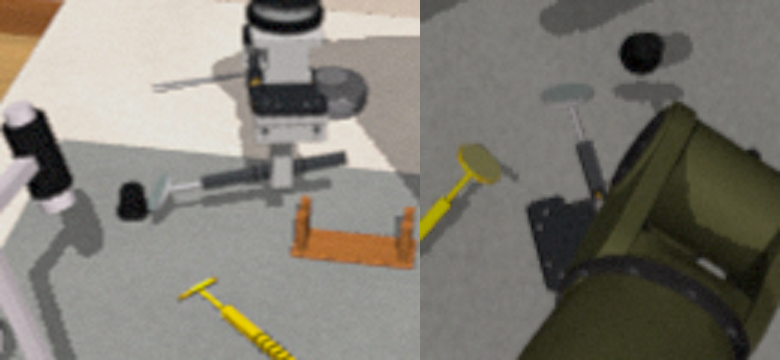

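The head sits between the yellow mirror and the loupe, clear of both. Pressing.

```bash
python3 -m handwheel '[[[20,0.8,1],0,1],[[40,0.8,1],0,1],[[45,0.8,1],0,1],[[46,0.8,1],0,1],[[46,0.8,1],0,1]]' 10
python3 st.py .5575 -.279 .0458
```

```text
time_s: 13.3
ee_pos: [0.5552, -0.2799, 0.0525]
eef_rot: [-2.176, 1.537, 1.232]
force: [0.2, 0.2, 0.1]
grip_width: 0.0116
[[0.011, 0.264, -0.965], [0.032, -0.964, -0.263], [-0.999, -0.028, -0.019]]
shift [ 6.8 -0.  -2.3]
```

```bash
python3 -m handwheel '[[[2,0,-2],0,1],[[4,0,-2],0,1],[[5,0,-2],0,1],[[6,0,-2],0,1],[[6.8,0,-2],0,1]]' 10
python3 -m handwheel '[[[0,0,0],0,1],[[-15,0,0],0,1],[[-50,0,0],0,1],[[-90,0,0],0,1],[[-90,0,0],0,1]]' 40
python3 pitch.py
```

```text
time_s: 13.8
ee_pos: [0.5575, -0.2792, 0.0461]
eef_rot: [-2.194, 1.537, 1.214]
force: [0.1, 1.7, 3.2]
grip_width: 0.0119
time_s: 14.3
ee_pos: [0.5583, -0.2833, 0.1428]
eef_rot: [-2.472, 1.537, 0.937]
force: [0.3, -0.2, -0.8]
grip_width: 0.0117
top handle 402 slope deg -9.03 z0 -1.2 y [-0.032  6.337]
top disc 403 elev 28.3 n [0.88  0.011 0.474] mid [120.    4.6 -25.2] rms 2.11 ext [25. 44. 48.]
scene handle 311 slope deg -10.38 z0 -5.7 y [-0.009  6.435]
scene disc 217 elev 29.4 n [0.871 0.003 0.492] mid [118.7   5.5 -29.1] rms 1.14 ext [20. 46. 39.]
grip pt [ 0.5582 -0.2835  0.1478] fwd [0.9647 0.2633 0.    ] t 14.3
```

```bash
python3 pitch.py; python3 st.py .43 .055 .17
```

```text
top handle 399 slope deg -9.81 z0 4.0 y [-0.025  4.905]
top disc 418 elev 30.2 n [ 0.864 -0.009  0.503] mid [120.9   3.1 -21.3] rms 1.11 ext [23. 44. 40.]
scene handle 333 slope deg -10.63 z0 3.6 y [0.004 3.533]
scene disc 218 elev 29.9 n [0.867 0.009 0.498] mid [120.4   2.6 -20. ] rms 1.13 ext [20. 50. 36.]
grip pt [ 0.5561 -0.282   0.1401] fwd [0.9647 0.2633 0.    ] t 14.7
[[0.012, 0.264, -0.965], [0.032, -0.964, -0.263], [-0.999, -0.028, -0.02]]
shift [ -24.7 -359.2   32.5]
```

```bash
python3 st.py .5575 -.279 .0525; python3 -m handwheel '[[[30,-3,-2],0,1],[[60,-3,-2],0,1],[[78,-3,-2],0,1],[[82,-3,-2],0,1],[[82,-3,-2],0,1]]' 10
python3 st.py .5575 -.279 .0448
```

```text
[[0.012, 0.264, -0.965], [0.032, -0.964, -0.263], [-0.999, -0.028, -0.02]]
shift [83.6 -0.3 -0.2]
time_s: 15.6
ee_pos: [0.5585, -0.276, 0.0542]
eef_rot: [-2.179, 1.537, 1.229]
force: [0.6, 0.0, -1.7]
grip_width: 0.0117
[[0.011, 0.264, -0.965], [0.032, -0.964, -0.263], [-0.999, -0.028, -0.019]]
shift [9.3 2.9 2. ]
```

```bash
python3 -m handwheel '[[[3,3,2],0,1],[[5,3,2],0,1],[[7,3,2],0,1],[[8.5,3,2],0,1],[[9.4,3,2],0,1]]' 8
python3 -m handwheel '[[[0,0,0],0,1],[[0,0,0],0,1],[[-20,0,0],0,1],[[-55,0,0],0,1],[[-90,0,0],0,1]]' 40
python3 -m handwheel '[[[0,0,0],0,1],[[0,0,0],0,1],[[0,0,0],0,1],[[0,0,0],0,1],[[0,0,0],0,1]]' 40
python3 pitch.py
```

```text
time_s: 16.1
ee_pos: [0.5577, -0.2793, 0.0451]
eef_rot: [-2.206, 1.537, 1.202]
force: [-1.1, -0.1, 6.8]
grip_width: 0.0121
time_s: 16.6
ee_pos: [0.5563, -0.2818, 0.1356]
eef_rot: [-2.161, 1.537, 1.247]
force: [0.7, -0.0, -0.1]
grip_width: 0.0115
time_s: 17.1
ee_pos: [0.556, -0.2816, 0.1345]
eef_rot: [-2.114, 1.536, 1.294]
force: [-0.2, -0.4, -1.2]
grip_width: 0.0117
top handle 392 slope deg -12.59 z0 4.1 y [-0.032  5.354]
top disc 394 elev 27.6 n [ 0.886 -0.009  0.463] mid [119.5   3.5 -27.6] rms 1.13 ext [22. 43. 47.]
scene handle 328 slope deg -13.32 z0 3.9 y [0.007 3.528]
scene disc 204 elev 26.6 n [0.894 0.011 0.448] mid [119.1   3.7 -25.7] rms 1.15 ext [17. 49. 38.]
grip pt [ 0.5559 -0.2818  0.1395] fwd [0.9647 0.2634 0.    ] t 17.1
```

Pitch is now right: disc elevation is about 27°. Next I'll move to a pre-approach pose behind the focus.

```bash
python3 -m handwheel '[[[0,-40,10],0.08,1],[[0,-80,20],0.16,1],[[0,-125,28],0.24,1],[[0,-170,30],0.32,1],[[0,-215,32],0.4,1]]' 40
python3 st.py .43 .055 .143
```

```text
time_s: 18.0
ee_pos: [0.4678, -0.0816, 0.1413]
eef_rot: [-1.774, 1.537, 1.23]
force: [0.8, 0.8, -1.5]
grip_width: 0.0116
[[0.011, -0.136, -0.991], [0.032, -0.99, 0.137], [-0.999, -0.034, -0.007]]
shift [   2.3 -130.2   56.1]
```

```bash
python3 -m handwheel '[[[0,-40,20],0,1],[[0,-80,40],0,1],[[1,-115,56],0,1],[[2,-130,56],0,1],[[2,-130,56],0,1]]' 40
cat > fin.py <<'E'
from pitch import *
measure(4)
o=get_obs();M=R.from_euler('xyz',o['eef_rot']).as_matrix();print('tcp',o['ee_pos'].round(4),'M',M.round(3).tolist())
E
python3 fin.py
```

```text
time_s: 18.5
ee_pos: [0.4301, 0.0563, 0.1436]
eef_rot: [-1.796, 1.536, 1.211]
force: [0.9, -0.3, -0.6]
grip_width: 0.0115
top handle 271 slope deg -13.69 z0 5.2 y [-0.011  0.79 ]
top disc 424 elev 27.4 n [ 0.888 -0.016  0.46 ] mid [118.9   0.8 -28.6] rms 1.1 ext [22. 45. 43.]
scene handle 456 slope deg -14.02 z0 3.6 y [-0.003  0.385]
scene disc 157 elev 10.0 n [ 0.922 -0.345  0.174] mid [115.    7.9 -24.4] rms 2.48 ext [20. 34. 32.]
grip pt [0.43   0.0561 0.1486] fwd [ 0.991  -0.1341  0.    ] t 18.5
tcp [0.4302 0.0542 0.1432] M [[0.011, -0.138, -0.99], [0.032, -0.99, 0.138], [-0.999, -0.034, -0.007]]
```

```bash
python3 -m handwheel '[[[0,1,-25],0,1],[[-1,2,-50],0,1],[[-1,3,-75],0,1],[[-1,4,-93],0,1],[[-1,4,-101],0,1]]' 40
python3 -m handwheel '[[[0,0,0],0,1],[[0,0,0],0,1],[[0,0,0],0,1],[[0,0,0],0,1],[[0,0,0],0,1]]' 40
python3 fin.py
python3 - <<'E'
from h import *
a,d=snap('scene','s15');b,e=snap('top','t15')
cv2.imwrite('pics/g6.png',np.hstack([cv2.resize(a[130:290,120:280],(420,420),interpolation=2),cv2.resize(b[60:180,200:320],(360,420),interpolation=2)]))
E
```

```text
time_s: 19.4
ee_pos: [0.5306, 0.0356, 0.1444]
eef_rot: [-1.762, 1.537, 1.241]
force: [-0.3, -0.3, -1.0]
grip_width: 0.0113
time_s: 19.9
ee_pos: [0.5304, 0.0357, 0.1446]
eef_rot: [-1.769, 1.537, 1.234]
force: [0.0, 0.6, -0.6]
grip_width: 0.0116
top handle 27 slope deg -42.27 z0 56.4 y [  0.433 -30.766]
top disc 353 elev 27.4 n [ 0.887 -0.01   0.461] mid [118.3   2.1 -28. ] rms 1.13 ext [21. 43. 43.]
scene handle 430 slope deg -13.65 z0 2.6 y [-0.009  3.695]
scene disc 155 elev 23.0 n [ 0.918 -0.071  0.391] mid [116.8   4.2 -26. ] rms 1.35 ext [19. 47. 36.]
grip pt [0.5303 0.0356 0.1496] fwd [ 0.9904 -0.1386  0.    ] t 19.9
tcp [0.5306 0.0356 0.1444] M [[0.011, -0.138, -0.99], [0.032, -0.99, 0.139], [-0.999, -0.033, -0.007]]
```

View pics/g6.png

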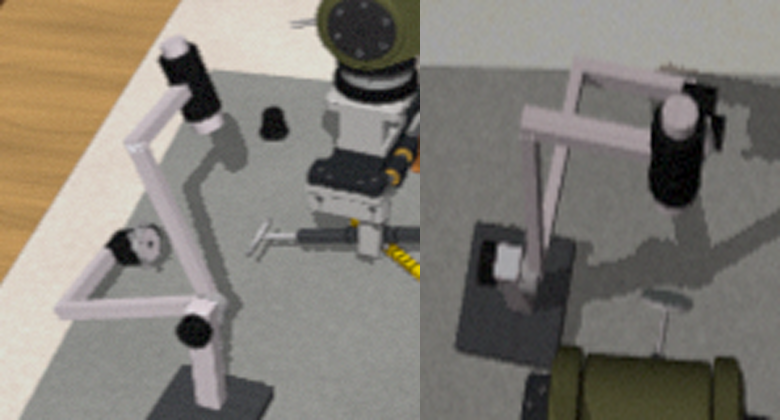

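Mirror centre measures (0.6485, 0.021, 0.121) against a target of (0.649, 0.0215–0.0235, 0.120). I'll nudge it 2 mm towards +y, settle, check and hand in.

```bash
python3 -m handwheel '[[[0.5,-2,0],0,1],[[0.5,-2,0],0,1],[[0.5,-2,0],0,1],[[0.5,-2,0],0,1],[[0.5,-2,0],0,1]]' 40
python3 -m handwheel '[[[0,0,0],0,1],[[0,0,0],0,1],[[0,0,0],0,1],[[0,0,0],0,1],[[0,0,0],0,1]]' 40
python3 fin.py && python3 -c "
from fit import *
for n in('top','scene'):
    for t in(20,21): snap(n,f'{n}{t}')
fitstand((20,21)); print(get_obs()['joint_vel'])
hand_in()"
```

```text
time_s: 20.9
ee_pos: [0.5309, 0.0376, 0.144]
eef_rot: [-1.763, 1.537, 1.24]
force: [0.2, -0.7, 0.2]
grip_width: 0.0113
time_s: 21.4
ee_pos: [0.5309, 0.0376, 0.144]
eef_rot: [-1.762, 1.537, 1.241]
force: [-0.4, 0.1, -1.6]
grip_width: 0.0119
top handle 13 slope deg -76.64 z0 309.9 y [ -1.845 146.395]
top disc 330 elev 27.5 n [ 0.887 -0.015  0.462] mid [118.3   1.9 -27.6] rms 1.01 ext [21. 43. 39.]
scene handle 414 slope deg -16.15 z0 4.9 y [0.034 1.678]
scene disc 157 elev 22.9 n [ 0.918 -0.076  0.389] mid [116.9   5.5 -28.3] rms 1.33 ext [19. 45. 44.]
grip pt [0.5309 0.0374 0.149 ] fwd [ 0.9903 -0.1388  0.    ] t 21.4
tcp [0.5309 0.0376 0.144 ] M [[0.011, -0.138, -0.99], [0.032, -0.99, 0.139], [-0.999, -0.033, -0.007]]
n 473 287 250 3872 p [ 0.65    0.0233 -0.151   0.3255] sd [0.0002 0.     0.0001 0.0015] foot res mm [ 1.51 -0.04 -0.  ] tilt deg 18.65
top face 44 [ 0.1309 -0.0147  0.0026] cyl 345 -0.0017 [-0.0111  0.0036]
scene face 235 [0.1306 0.0023 0.0023] cyl 443 -0.0046 [-0.0097  0.0034]
[-0.00024176 -0.00104153  0.0005767  -0.00022328 -0.00047373  0.00049222]
the job is handed in; nothing more can be done
```

The mirror is out of its rest and held still at the focus in a 40 N grip. I handed the job in at about 22 s, and no verdict was reported.

**How the angle was set:** The moves keep the fingers pointing down, so I pivoted the handle in a light grip. I pressed its tail three times against the tops of the rest's uprights until the mirror was about 13.5° nose-down. Measured wrist force stayed below about 13 N.

**Last checks:**

| Quantity | Measured | Wanted |
|---|---|---|
| Mirror centre (m) | about (0.649, 0.023, 0.121) | (0.649–0.650, 0.022–0.023, 0.120) |
| Normal above level (top camera) | 27.5° | about 26.4° (bracket tilt 18.65°) |
| Normal yaw (rad) | about -0.155 | -0.151 |

The arm was at rest with no contact force at the end. The bracket tilt measured the same as at the start.

**Where the checks disagreed:**
- **Angle:** the scene camera, which sees the disc nearly edge-on, gave 22.9°. The handle slope gave about 26.3° in the second-to-last check. In the last check the scene camera's handle slope read 16.2° instead of 13.7°, and the top camera's handle fit was blocked by the gripper and unusable.
- **Focus position:** the foot, lens and case differed by about 5 mm along the bracket's pivot axis, so I used a value in between.
- **Reflection:** I had no view through the inspection camera, so I did not see the mark in the mirror directly.
- **Tool tilt:** the tool is tilted about 2°, left over from a joint-limit move. The measurements above already include it.

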